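# Seat a plug gauge in a bore by entering it edge-first

## Task

Take the plug gauge out of its stand and try it in the bore of the sliding carrier on the boring fixture: lean it over and enter the lower edge of its end first, then straighten it up by feel and slide it fully home, its collar flat on the carrier, and let go. Be gentle: never press the gauge on the fixture with more than 25 N, and leave the empty tin and the spanner where they are.

Things in the scene. Friction and masses are not known exactly. Their poses are not given: they have to be found in the camera images.
- gauge: steel plug gauge, 86 mm tall, about 0.35 kg; from the foot up its z: round plug 30 mm diameter, 28 mm long, nearly sharp foot edge; collar 40 mm diameter, 6 mm thick; square handle 18 x 18 mm, from 34 to 84 mm above the foot; 2 mm button on top. Origin: centre of the foot's flat underside; x and y square to the handle's flats. Starts upright in its stand, turned any way.
- stand: wooden block 70 x 70 x 22 mm fixed on the bench, with a round pocket 34 mm in diameter and 14 mm deep in which the gauge stands loosely, its foot 8 mm above the bench. Origin: centre of its underside.
- bore_fixture: fixed steel base 140 (x) x 90 (y) x 12 mm with two low rails along its x; between them an aluminium carrier 64 (x) x 60 (y) x 42 mm, top 54 mm above the bench, with a blind upright bore in its middle. The carrier is clamped up to 7 mm either way from the middle along the fixture's x, NOT reported: feel or see it. It holds against 80 N. Origin: centre of the base's underside, z up.
- mouth (a point): fixed point in the fixture's middle at the carrier's top face, axes as the fixture's. The bore (31.2 mm diameter, 34 mm deep, 1 mm chamfer) is centred up to 7 mm from it along x, none along y. Home: foot 28 mm below it. Leaning 0.3 rad along x, the foot's low edge enters with mm to spare; moved the way it leans, the plug's side then meets the mouth's rim: straighten about that point.
- tin_empty: empty open tin, 72 mm in diameter, 76 mm tall, standing by; origin at the centre of its underside.
- spanner: steel spanner, 157 mm long, 25 mm wide, 8 mm thick, lying by; origin under its middle.
Things that resemble listed ones, but are neither listed nor needed, are in the scene too. Of the things shaped like the gauge, the steel one is meant.

How it is judged:
On the way:
1. the gauge leans by more than 0.08 rad with its foot's lower edge in the bore (centre of the foot not above the carrier's top face, edge below it) (z of gauge in the frame of mouth between -0.012 and 0.0005 m and horizontal distance between gauge and mouth below 0.018 m and angle between gauge's own z axis and vertical between 0.08 and 0.7 rad), for 0.1 s.
At the end, for the whole second after the job is handed in: The gauge is in the bore, at rest and released: foot at least 26.5 mm below the carrier's top face (collar down on it to 1.5 mm), within 10 mm of the mouth point (the carrier may stand 7 mm off), upright within 0.04 rad (z of gauge in the frame of mouth below -0.0265 m and horizontal distance between gauge and mouth below 0.01 m and angle between gauge's own z axis and vertical below 0.04 rad and linear speed of gauge below 0.01 m/s); the robot touches nothing.
It fails at once if the gauge is pressed on the fixture with more than 25 N (contact force between gauge and bore_fixture above 25 N).
It fails at once if the empty tin is displaced by more than 30 mm (distance of tin_empty from where it was at the start of the episode above 0.03 m).
It fails at once if the spanner is displaced by more than 30 mm (distance of spanner from where it was at the start of the episode above 0.03 m).
It also fails if it takes over 51 s, if anything falls off the work surface, if the arm or the gripper's body presses on something with over 40 N, if the wrist force passes 120 N, or if a joint passes its speed limit or range.

## Robot

A 6-joint arm with a two-finger parallel gripper is mounted at the origin on a cart in front of the work surface, level with it; the furniture and walls round the work are solid. World frame = base frame: x ahead of the robot, y to its left, z up, the work surface at z = 0. Lengths are in m, angles in rad, forces in N, time in s.
With the tool pointing down it reaches from about 0.35 to 0.775 m from the base axis. Payload 5.5 kg.
Tool frame: the origin (TCP) lies midway between the tips of the shut fingers; the grasp point (between the pads) lies robot.grip_point_offset behind it (robot.grip_point_offset is the distance from the TCP to the grasp point, in m); z points along the fingers, y is the line along which they close (so a half turn about z gives the same grasp; the last joint's range is limited). The gripper opens to 85 mm and grips with 20 to 120 N. Pads are 22 mm wide; open, the fingers measure 114 mm over their backs; the gripper's body (76 mm by 85 mm) begins 54 mm behind the grasp point. The pads swing forward as they close: fully open they stand 13 mm farther back than shut.
Start: joints at [-0.14, 0.313, 0.046, 1.304, 0, 1.431], TCP at [0.575, -0, 0.231] pointing down, gripper open.
Joint ranges: [-2.76, 2.76], [-0.86, 1.69], [-1.03, 1.26], [-2.2, 2.34], [-1.47, 1.5], [-3.14, 3.14]. Speed limits (rad/s): [2.57, 2.57, 3.14, 3.14, 3.14, 3.14].

## Interface

Orientations are given as a unit quaternion [w, x, y, z].
In Python, from bench import robot, snapshot, hand_in gives the robot as it stands.
- The arm moves only by the tool carry_out, never from a script. Its argument "rows" is a list of rows, each a list of 3 entries, a list of its own where there are three numbers: the shift along the tool's x, y, z in m, then the turn about the tool's z in rad, then the gripper's target within -1 to 1 (fully open at 1, half-way at 0, shut at -1). In form: [[[tx, ty, tz], twist, jaw], ...]. A call has 1 to 20 rows; each row shifts and turns the commanded pose from where the row before left it, along the tool's axes as they then stand; what a row does not reach is not made up. A row lasts 1/10 s, in which the tool goes at most 50 mm and 8.59 degrees, less where a joint would pass 70% of its speed; a pose out of reach is approached as far as the arm can. A call with a gripper value outside its range is refused whole. The fingers move at their own pace and stop on an object; "squeeze" is the grip in N (left out, the last holds). Time passes only in rows, so rows that do not move let the fingers close. It gives the time, the measured TCP pose, the force, the opening and the grip force at its end, in the units of the state.
- robot.get_state(): the state, without advancing time (a new reading comes with each control period).
- snapshot(name): name is "scene" or "side" or "wrist"; returns a dict with "image" (384x512x3 uint8, red, green, blue), "K" (3x3 intrinsics, pixels), "position" and "attitude" of the camera in the world; the wrist camera has in their place "mount" (4x4, takes a point from camera to tool coordinates, whose origin is the TCP and whose axes are the flange's). Camera axes: x right, y down, z forward; pixel columns grow to the right and rows downward; lengths in m; the calibration is good to about 2 mm. A picture is of the moment at which its call begins: read the wrist's pose just before it. There is no depth.
- hand_in(): hands the job in; it is judged then, once.
The state is a dict: "time_s": time; "qpos": joint angles; "joint_velocities": joint speeds; "tau": joint torques, N m; "ee_pos": TCP position; "ee_rot": TCP orientation; "force": force on the tool from outside, world axes, zero at the start; "moment": the same for the moment, N m; "gripper_width": finger opening in m; "finger_force": force on a finger pad.
Only numpy, scipy, OpenCV 4.12 (cv2) and the standard library are available. Lean on these libraries where they do the work, as an engineer would, in place of code of your own. Each camera call takes 0.05 s, during which the arm holds its last target. There are 200 camera calls.

## Working session

There is one attempt and no reset: what is moved stays moved. The work goes in short steps, Python scripts to look and compute and a tool call to move; the robot and the scene stay as the last step left them, time stands still between calls to the robot, and variables do not carry over. Pictures are saved under pics/ and viewed, at most 10 in all, crops included, and the job is handed in when it is done.

Besides the shell and the picture viewer there is one more tool, called as a command line: name --argument value ..., lists and objects as JSON in quotes. carry_out: Moves the arm, as the interface text tells. Its arguments: {"type":"object","properties":{"rows":{"type":"array","items":{"type":"array"}},"squeeze":{"type":"number"}},"required":["rows"]}

```bash
mkdir -p pics; cat > h.py <<'E'
import numpy as np, cv2
from bench import robot, snapshot, hand_in
from scipy.spatial.transform import Rotation as R
def rot(a):
    a=np.array(a,float)
    return a if a.shape==(3,3) else R.from_quat(a,scalar_first=True).as_matrix()
def ray(K,P,A,u,v,z):
    d=A@np.linalg.solve(K,[u,v,1.]); return P+d*(z-P[2])/d[2]
def proj(K,P,A,p):
    c=A.T@(np.array(p)-P); q=K@c; return q[:2]/q[2]
E
python3 - <<'E'
from h import *
import pickle
s=robot.get_state(); print(s, robot.grip_point_offset)
d={}
for n in ("scene","side","wrist"):
    c=snapshot(n); d[n]=c
    print(n,{k:np.round(v,4).tolist() for k,v in c.items() if k!="image"})
    cv2.imwrite(f"pics/{n}0.png",cv2.resize(c["image"][:,:,::-1],None,fx=1.5,fy=1.5,interpolation=cv2.INTER_CUBIC))
d["st"]=s; pickle.dump(d,open("d0.pkl","wb"))
E
```

```text
{'time_s': 0.0, 'qpos': array([-1.39592873e-01,  3.14000268e-01,  4.49962460e-02,  1.30359728e+00,
        7.59701080e-06,  1.43118880e+00]), 'joint_velocities': array([-0.00038791, -0.00028321,  0.00089117,  0.00099881, -0.00100996,
       -0.00036556]), 'tau': array([-2.90074182e-03, -4.80629075e+01,  2.98531097e+01,  1.95313990e-02,
       -3.83516899e-04, -4.27451073e-05]), 'ee_pos': array([5.74498952e-01, 6.71729861e-05, 2.30416004e-01]), 'ee_rot': array([-7.23030127e-04,  7.07101315e-01,  7.07111672e-01, -5.40115578e-04]), 'force': array([-0.73505296, -0.36191538,  0.88584201]), 'moment': array([-0.02591592,  0.00387441,  0.00681348]), 'finger_force': 0.0, 'gripper_width': 0.08538884411103799} 0.0187
scene {'K': [[452.4274, 0.0, 247.8252], [0.0, 452.4274, 193.3981], [0.0, 0.0, 1.0]], 'position': [0.0388, -0.8278, 0.5388], 'attitude': [-0.5046, 0.8117, -0.2556, 0.1456]}
side {'K': [[366.1862, 0.0, 255.5226], [0.0, 366.1862, 198.4164], [0.0, 0.0, 1.0]], 'position': [0.4774, -0.8692, 0.4088], 'attitude': [-0.5575, 0.8284, -0.048, 0.0239]}
wrist {'K': [[315.4901, 0.0, 255.9906], [0.0, 315.4901, 190.3633], [0.0, 0.0, 1.0]], 'mount': [[0.0006, -0.9508, -0.3098, 0.08], [1.0, 0.0004, 0.0005, 0.0011], [-0.0004, -0.3098, 0.9508, -0.1439], [0.0, 0.0, 0.0, 1.0]]}
```

View pics/scene0.png

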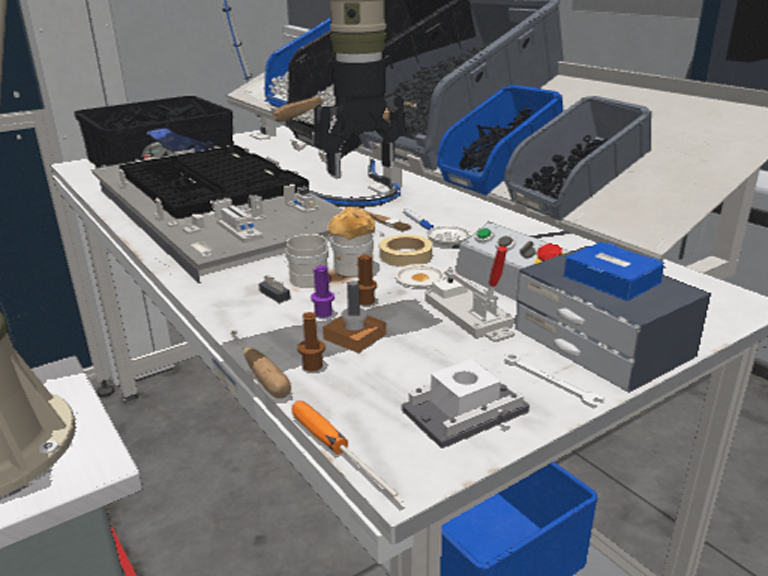

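View pics/side0.png

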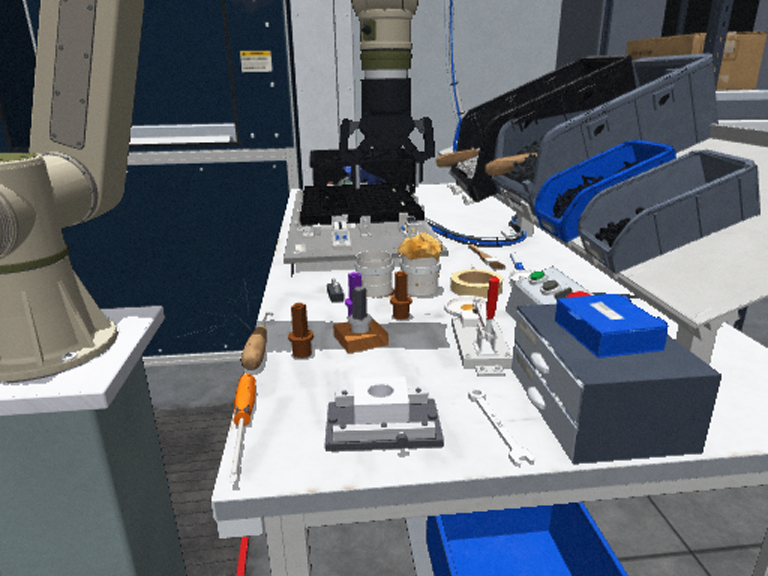

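View pics/wrist0.png

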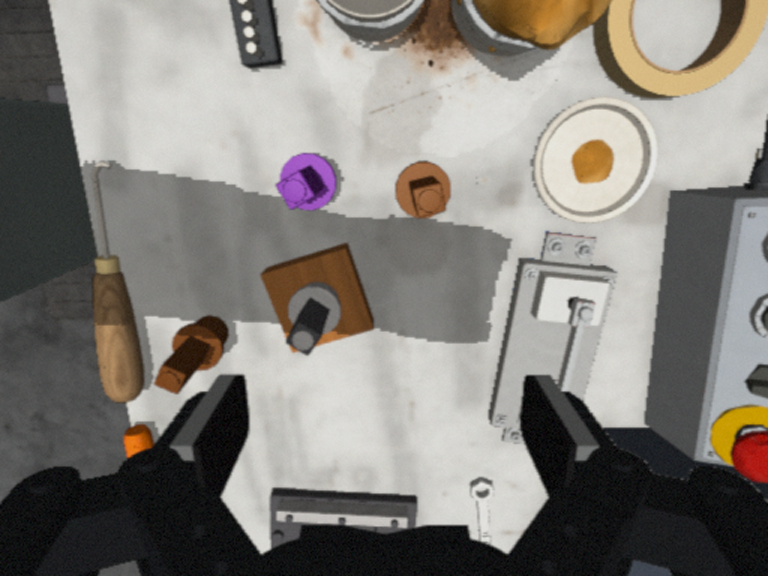

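The wrist picture shows the steel gauge in its stand: stand corners at (262,272), (346,245), (373,327), and the button at (302,340). The fixture lies at the bottom edge of that picture. In the side picture the bore is at about (382,390).

```bash
cat >> h.py <<'E'
def cam(n,c,st=None):
    K=np.array(c["K"])
    if n!="wrist": return K,np.array(c["position"]),rot(c["attitude"])
    T=np.eye(4);T[:3,:3]=rot(st["ee_rot"]);T[:3,3]=st["ee_pos"];M=T@np.array(c["mount"])
    return K,M[:3,3],M[:3,:3]
E
python3 - <<'E'
from h import *
import pickle
d=pickle.load(open("d0.pkl","rb"));st=d["st"]
C={n:cam(n,d[n],st) for n in("scene","side","wrist")}
w=lambda n,u,v,z:np.round(ray(*C[n],u/1.5,v/1.5,z),4)
for u,v in((262,272),(346,245),(373,327)):print("stand",w("wrist",u,v,.022))
print("btn",w("wrist",302,340,.094),"scene",w("scene",353,284,.094),"side",w("side",360,289,.092))
print("bore",w("scene",465,378,.054),w("side",382,391,.054))
for p in((403,409),(440,444),(527,406)):print("base scene",w("scene",*p,.006))
for p in((326,446),(442,444)):print("base side",w("side",*p,.0))
a=d["wrist"]["image"][150:246,160:260];b=d["scene"]["image"][230:306,260:360];c=d["side"]["image"][240:310,205:305]
t=np.zeros((600,800,3),np.uint8)
t[:384,:400]=cv2.resize(a,None,fx=4,fy=4,interpolation=2)
t[:304,400:]=cv2.resize(b,None,fx=4,fy=4,interpolation=2)
t[310:590,400:]=cv2.resize(c,None,fx=4,fy=4,interpolation=2)
cv2.imwrite("pics/crop0.png",t[:,:,::-1])
E
```

```text
stand [ 0.4808 -0.0237  0.022 ]
stand [ 0.5465 -0.0022  0.022 ]
stand [ 0.5666 -0.0698  0.022 ]
btn [ 0.5225 -0.0483  0.094 ] scene [ 0.518  -0.0556  0.094 ] side [ 0.5227 -0.0537  0.092 ]
bore [ 0.5288 -0.297   0.054 ] [ 0.5317 -0.2996  0.054 ]
base scene [ 0.4656 -0.2512  0.006 ]
base scene [ 0.4602 -0.333   0.006 ]
base scene [ 0.5995 -0.34    0.006 ]
base side [ 0.4611 -0.326  -0.    ]
base side [ 0.5985 -0.3394 -0.    ]
```

View pics/crop0.png

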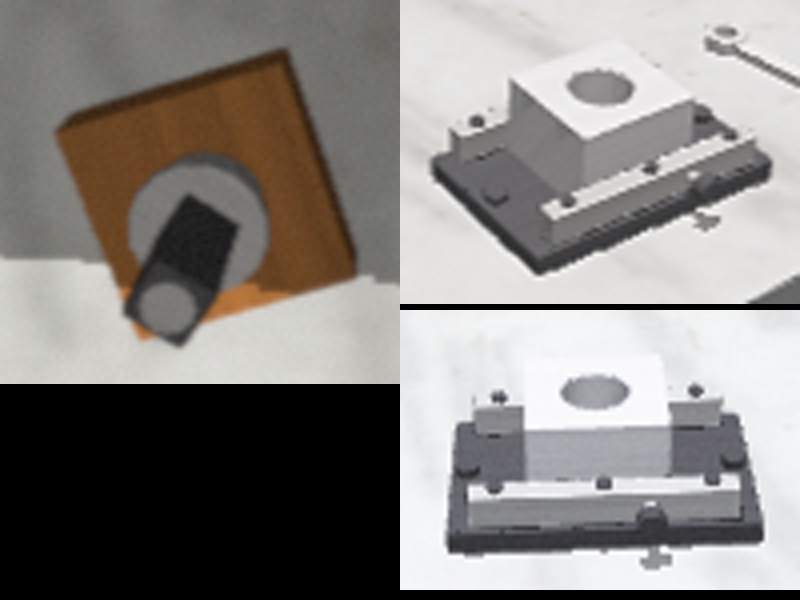

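carry_out --rows '[[[-0.04, -0.006, 0], 0, 1], [[-0.04, -0.006, 0], 0, 1], [[-0.04, -0.006, 0], 0, 1], [[-0.04, -0.006, 0], 0, 1], [[-0.04, -0.006, 0], 0, 1], [[-0.04, -0.006, 0], 0, 1], [[-0.04, -0.006, 0], 0, 1], [[0, 0, 0], 0, 1], [[0, 0, 0], 0, 1], [[0, 0, 0], 0, 1]]'

```text
time_s: 1.15
ee_pos: [0.5329, -0.2791, 0.2311]
ee_rot: [-0.0, 0.707, 0.707, 0.0]
force: [-0.1, 0.0, -0.1]
gripper_width: 0.0854
finger_force: 0.0
```

```bash
python3 - <<'E'
from h import *
import pickle
s=robot.get_state(); c=snapshot("wrist"); print(s["time_s"],s["ee_pos"],s["force"])
pickle.dump((s,c),open("d1.pkl","wb"))
# predicted location of the bore
u,v=proj(*cam("wrist",c,s),[.530,-.298,.054]); print(u,v)
u0,v0=max(0,min(312,int(u)-100)),max(0,min(234,int(v)-75)); print("crop origin",u0,v0)
cv2.imwrite("pics/w1.png",cv2.resize(c["image"][v0:v0+150,u0:u0+200,::-1],None,fx=4,fy=4,interpolation=2))
E
```

```text
1.15 [ 0.53294098 -0.27912209  0.23106853] [-0.06877263  0.01657114 -0.11213208]
252.08295273935926 185.41904549324644
crop origin 152 110
```

View pics/w1.png

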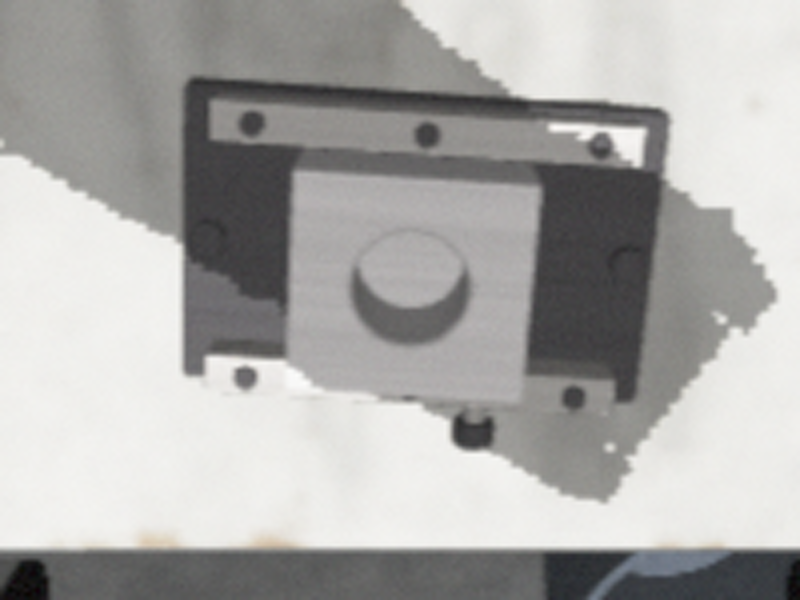

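The wrist picture shows the carrier, with the bore centre at crop pixel (410,287). The carrier's top corners are at (293,167), (541,182) and (524,403).

```bash
python3 - <<'E'
from h import *
import pickle
s,c=pickle.load(open("d1.pkl","rb"));W=cam("wrist",c,s)
d=pickle.load(open("d0.pkl","rb"));st=d["st"]
f=lambda u,v,z:np.round(ray(*W,u/4+152-.375,v/4+110-.375,z),4)
print("bore",f(410,287,.054))
for p in((293,167),(541,182),(524,403)):print("top",f(*p,.054))
for p in((186,80),(667,112),(634,402),(184,374)):print("base",f(*p,.012))
print("scene bore",ray(*cam("scene",d["scene"]),200.5/4+260,88/4+230,.054))
print("side bore",ray(*cam("side",d["side"]),195/4+205,81.5/4+240,.054))
W0=cam("wrist",d["wrist"],st);g=lambda u,v,z:np.round(ray(*W0,u/4+160-.375,v/4+150-.375,z),4)
print("btn",g(167,306,.094),"h",g(124,314,.092),g(180,346,.092),g(190,197,.042),g(238,222,.042))
# collar ellipse centre z=.042 (top of collar)
print("collar L/R/T",g(128,225,.042),g(269,225,.042),g(205,160,.042))
E
```

```text
bore [ 0.5322 -0.2935  0.054 ]
top [ 0.5021 -0.2614  0.054 ]
top [ 0.566  -0.2652  0.054 ]
top [ 0.5633 -0.3265  0.054 ]
base [ 0.4682 -0.2445  0.012 ]
base [ 0.6057 -0.2535  0.012 ]
base [ 0.6011 -0.3428  0.012 ]
base [ 0.4626 -0.3337  0.012 ]
scene bore [ 0.52895503 -0.29712903  0.054     ]
side bore [ 0.53010693 -0.29835448  0.054     ]
btn [ 0.5225 -0.0478  0.094 ] h [ 0.5115 -0.0508  0.092 ] [ 0.5248 -0.0595  0.092 ] [ 0.5208 -0.0382  0.042 ] [ 0.534  -0.0457  0.042 ]
collar L/R/T [ 0.503  -0.0466  0.042 ] [ 0.5427 -0.0465  0.042 ] [ 0.5255 -0.0273  0.042 ]
```

carry_out --rows '[[[-0.015, -0.016, 0], -0.145, 1], [[0, 0, 0], -0.145, 1], [[0, 0, 0], -0.145, 1], [[0, 0, 0], -0.145, 1], [[0, 0, 0], -0.145, 1], [[0, 0, 0], -0.145, 1], [[0, 0, 0], -0.145, 1], [[0, 0, 0], -0.145, 1], [[0, 0, 0], -0.145, 1], [[0, 0, 0], -0.145, 1], [[0, 0, 0], -0.056, 1], [[0, 0, 0], 0, 1], [[0, 0, 0], 0, 1], [[0, 0, 0], 0, 1]]'

```text
time_s: 2.6
ee_pos: [0.5173, -0.2944, 0.2314]
ee_rot: [0.0, 0.032, 0.999, -0.0]
force: [-0.2, 1.1, 0.2]
gripper_width: 0.0856
finger_force: 0.0
```

```bash
python3 - <<'E'
from h import *
import pickle
s=robot.get_state(); c=snapshot("wrist"); print(s["time_s"],s["ee_pos"],s["ee_rot"],s["qpos"])
pickle.dump((s,c),open("d2.pkl","wb"))
u,v=proj(*cam("wrist",c,s),[.532,-.2945,.054]); print(u,v)
u0,v0=max(0,min(312,int(u)-100)),max(0,min(234,int(v)-75)); print("crop origin",u0,v0)
cv2.imwrite("pics/w2.png",cv2.resize(c["image"][v0:v0+150,u0:u0+200,::-1],None,fx=4,fy=4,interpolation=2))
E
```

```text
2.6 [ 0.51726617 -0.29437421  0.23144147] [ 1.05205276e-04  3.24235004e-02  9.99474214e-01 -2.93590463e-05] [-6.52248760e-01  3.52819434e-01  1.02381718e-01  1.32015323e+00
  7.44294833e-05 -5.87390384e-01]
256.12011748209136 179.7727559497686
crop origin 156 104
```

View pics/w2.png

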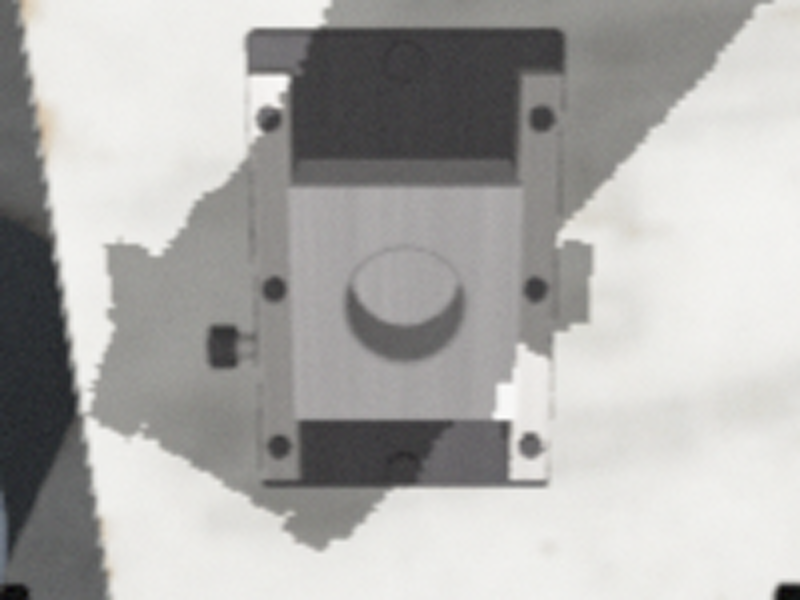

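The second wrist view (turned) shows the bore centre at crop pixel (405,303.5), with the fixture straight in the view.

```bash
python3 - <<'E'
from h import *
import pickle
s1,c1=pickle.load(open("d1.pkl","rb"));s2,c2=pickle.load(open("d2.pkl","rb"))
p1=ray(*cam("wrist",c1,s1),410/4+152-.375,287/4+110-.375,.054)[:2]
p2=ray(*cam("wrist",c2,s2),405/4+156-.375,303.5/4+104-.375,.054)[:2]
R1,R2=rot(s1["ee_rot"])[:2,:2],rot(s2["ee_rot"])[:2,:2]
A=np.block([[np.eye(2),R1],[np.eye(2),R2]])
x=np.linalg.solve(A,np.r_[p1,p2]);print(p1,p2,"bore",x[:2],"bias",x[2:])
d=pickle.load(open("d0.pkl","rb"));b=rot(d["st"]["ee_rot"])[:2,:2]@x[2:]
print("gauge corr",np.array([.5227,-.0475])-b)
print("base centre in 2:")
for p in((248,32),(565,32)):print(ray(*cam("wrist",c2,s2),p[0]/4+156-.375,p[1]/4+104-.375,.012))
E
```

```text
[ 0.53217694 -0.29351232] [ 0.53175132 -0.29368247] bore [ 0.53205497 -0.29382461] bias [0.00031222 0.00012215]
gauge corr [ 0.52257785 -0.04781222]
base centre in 2:
[ 0.46210733 -0.33319013  0.012     ]
[ 0.46781348 -0.24459438  0.012     ]
```

carry_out --rows '[[[0, 0, 0], 0.119, 1], [[0, 0, 0], 0.119, 1], [[0, 0, 0], 0.119, 1], [[0, 0, 0], 0.119, 1], [[0.0204, 0.0357, 0], 0, 1], [[0.0204, 0.0357, 0], 0, 1], [[0.0204, 0.0357, 0], 0, 1], [[0.0204, 0.0357, 0], 0, 1], [[0.0204, 0.0357, 0], 0, 1], [[0.0205, 0.0356, 0], 0, 1], [[0, 0, 0.03], 0, 1], [[0, 0, 0.03], 0, 1], [[0, 0, 0.03], 0, 1], [[0, 0, 0.03], 0, 1], [[0, 0, 0.03], 0, 1], [[0, 0, 0.029], 0, 1], [[0, 0, 0], 0, 1], [[0, 0, 0], 0, 1]]'

```text
time_s: 4.45
ee_pos: [0.522, -0.0483, 0.0525]
ee_rot: [-0.001, 0.267, 0.964, -0.0]
force: [0.6, 0.2, 1.0]
gripper_width: 0.0856
finger_force: 0.0
```

carry_out --rows '[[[0, 0, 0], 0, 0], [[0, 0, 0], 0, -0.3], [[0, 0, 0], 0, -0.6], [[0, 0, 0], 0, -1], [[0, 0, 0], 0, -1], [[0, 0, 0], 0, -1], [[0, 0, 0], 0, -1], [[0, 0, 0], 0, -1], [[0, 0, 0], 0, -1]]' --squeeze 30

```text
time_s: 5.35
ee_pos: [0.5226, -0.0486, 0.0529]
ee_rot: [0.001, 0.267, 0.964, -0.0]
force: [-1.2, -0.7, 5.6]
gripper_width: 0.0179
finger_force: 31.9
```

carry_out --rows '[[[0, 0, -0.004], 0, -1], [[0, 0, -0.004], 0, -1], [[0.003, 0, 0], 0, -1], [[0.003, 0, 0], 0, -1], [[0.002, 0, 0], 0, -1], [[0.002, 0, 0], 0, -1], [[0, 0, 0], 0, -1]]' --squeeze 25

```text
time_s: 6.05
ee_pos: [0.5154, -0.044, 0.0613]
ee_rot: [0.002, 0.267, 0.964, -0.0]
force: [4.0, -3.3, -0.1]
gripper_width: 0.0178
finger_force: 24.9
```

```bash
python3 - <<'E'
from h import *
s=robot.get_state(); print(s["ee_pos"],s["force"],s["moment"],rot(s["ee_rot"])[:,0])
E
```

```text
[ 0.51540724 -0.0440221   0.06131718] [ 3.96931884 -3.29619417 -0.11603552] [-0.74162887 -1.01400379  0.02687241] [-0.8571583   0.51503505 -0.00430694]
```

carry_out --rows '[[[0.002, 0, 0], 0, -1], [[0.002, 0, 0], 0, -1], [[0.002, 0, 0], 0, -1], [[0, 0, 0], 0, -1], [[0, 0, -0.006], 0, -1], [[0, 0, -0.01], 0, -1], [[0, 0, -0.02], 0, -1], [[0, 0, -0.04], 0, -1], [[0, 0, -0.04], 0, -1], [[0, 0, 0], 0, -1], [[0, 0, 0], 0, -1]]'

```text
time_s: 7.15
ee_pos: [0.508, -0.0397, 0.1769]
ee_rot: [0.0, 0.267, 0.964, 0.0]
force: [-0.0, 0.9, -3.0]
gripper_width: 0.018
finger_force: 25.2
```

```bash
python3 - <<'E'
from h import *
import pickle
s=robot.get_state(); print(s["ee_pos"],s["force"],s["moment"],s["finger_force"])
t=np.zeros((600,800,3),np.uint8);d={}
for i,n in enumerate(("scene","side")):
    c=snapshot(n);d[n]=c
    u,v=proj(*cam(n,c),s["ee_pos"]+[0,0,-.02]);u0,v0=int(u)-50,int(v)-60;print(n,u0,v0)
    t[:,400*i:400*i+400]=cv2.resize(c["image"][v0:v0+150,u0:u0+100],None,fx=4,fy=4,interpolation=2)
d["st"]=s;pickle.dump(d,open("d3.pkl","wb"))
cv2.imwrite("pics/lean.png",t[:,:,::-1])
E
```

```text
[ 0.50803448 -0.03969103  0.17685897] [-0.00949147  0.85637997 -2.96701395] [7.85154206e-02 6.34721232e-02 3.67924463e-05] 25.169256627559662
scene 176 102
side 182 105
```

View pics/lean.png

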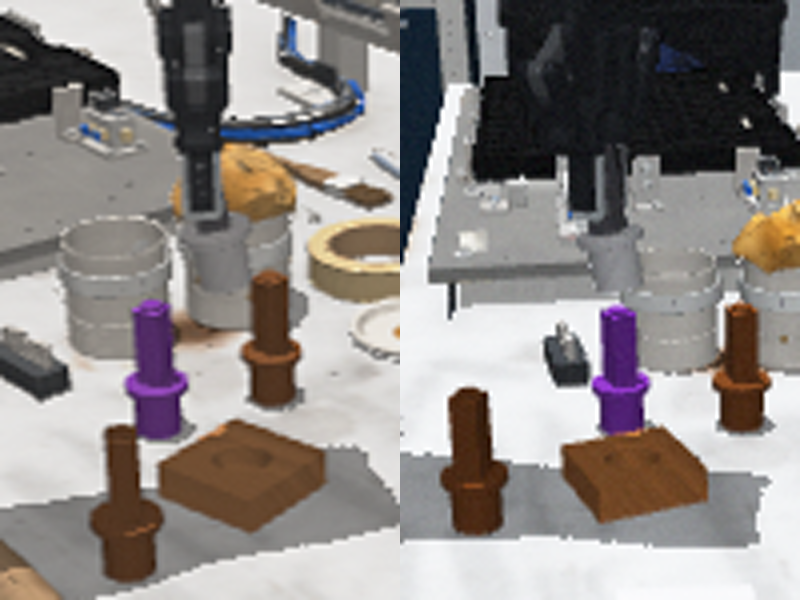

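carry_out --rows '[[[0, 0, 0], -0.119, -1], [[0, 0, 0], -0.119, -1], [[0, 0, 0], -0.119, -1], [[0, 0, 0], -0.119, -1], [[-0.003, -0.015, 0], 0, -1], [[-0.003, -0.028, 0], 0, -1], [[-0.003, -0.034, 0], 0, -1], [[-0.005, -0.034, 0], 0, -1], [[-0.004, -0.034, 0], 0, -1], [[-0.004, -0.034, 0], 0, -1], [[-0.003, -0.034, 0], 0, -1], [[-0.003, -0.025, 0], 0, -1], [[-0.0017, -0.014, 0], 0, -1], [[0, 0, 0.015], 0, -1], [[0, 0, 0.015], 0, -1], [[0, 0, 0], 0, -1], [[0, 0, 0], 0, -1]]'

```text
time_s: 8.95
ee_pos: [0.5212, -0.2929, 0.1456]
ee_rot: [-0.001, 0.033, 0.999, 0.001]
force: [-0.2, -0.1, -2.9]
gripper_width: 0.0176
finger_force: 25.3
```

```bash
cat >> h.py <<'E'
def outline(C,st,th,h,off=0.):
    """gauge outline points: axis through the grasp point, foot h below it, leaning th to tool +x"""
    T=rot(st["ee_rot"]);tx,ty=T[:,0],T[:,1]
    P=np.array(st["ee_pos"])-T[:,2]*robot.grip_point_offset+off*tx
    a=np.cos(th)*-T[:,2]+np.sin(th)*tx; r=np.cross(ty,a); r*=np.sign(r@tx)
    foot=P-h*a
    k=np.linspace(0,2*np.pi,40);out=[]
    for z,q in((0,.015),(.028,.015),(.028,.02),(.034,.02)):
        ring=foot+z*a+q*(np.cos(k)[:,None]*r+np.sin(k)[:,None]*ty)
        out.append(np.array([proj(*C,p) for p in ring]))
    return foot,out
E
python3 - <<'E'
from h import *
import pickle
s=robot.get_state(); print(s["time_s"],s["ee_pos"],s["force"],rot(s["ee_rot"])[:,0])
c=snapshot("side");w=snapshot("wrist");pickle.dump((s,c,w),open("d4.pkl","wb"))
C=cam("side",c);u,v=proj(*C,s["ee_pos"]+[0,0,-.03]);u0,v0=int(u)-40,int(v)-37;print(u0,v0)
im=cv2.resize(c["image"][v0:v0+75,u0:u0+100,::-1],None,fx=8,fy=8,interpolation=2)
cv2.imwrite("pics/side4.png",im)
for th in(.15,.2,.25):
    f,o=outline(C,s,th,.0636);print(th,np.round(f,4),[np.round((x-[u0,v0]+.5)*8-.5).astype(int)[[0,20]].tolist() for x in o])
E
```

```text
8.95 [ 0.52118707 -0.29293407  0.14560309] [-0.15322385 -0.07217275 -2.9198663 ] [-0.9978718   0.06517881  0.00189464]
207 191
0.15 [ 0.5306 -0.2935  0.1014] [[[308, 374], [441, 355]], [[286, 262], [421, 243]], [[263, 266], [443, 240]], [[258, 242], [439, 215]]]
0.2 [ 0.5337 -0.2937  0.1019] [[[322, 374], [454, 349]], [[294, 264], [428, 238]], [[272, 269], [451, 234]], [[266, 245], [445, 210]]]
0.25 [ 0.5368 -0.2939  0.1027] [[[337, 374], [467, 343]], [[303, 265], [435, 233]], [[281, 271], [458, 228]], [[274, 247], [451, 204]]]
```

View pics/side4.png

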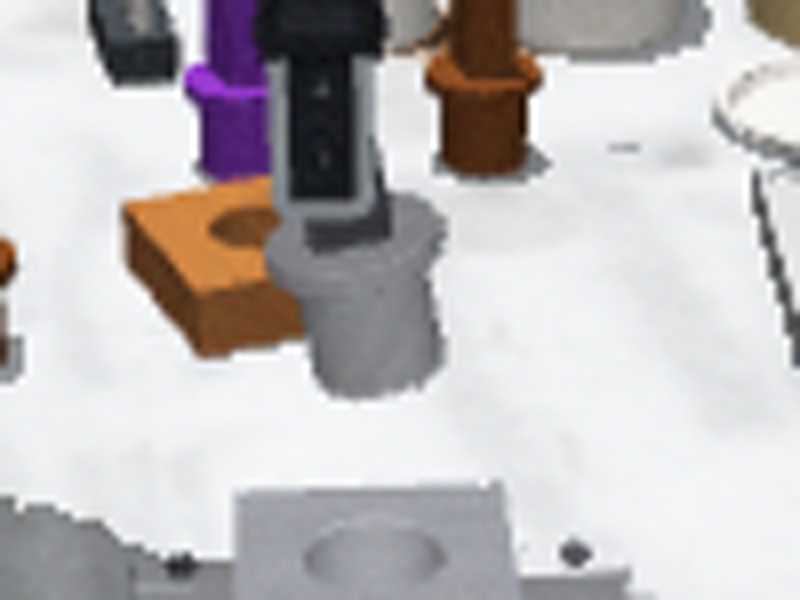

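The side picture shows the gauge hanging leaned above the bore: the foot's corners are near (316,378) and (443,365), and the bore is at about (376,553). I'll measure the lean from the plug's edges.

```bash
python3 - <<'E'
from h import *
import pickle
from scipy.optimize import least_squares
s,c,w=pickle.load(open("d4.pkl","rb"));C=cam("side",c);u0,v0=207,191
print("bore pred px",(proj(*C,[.532,-.2938,.054])-[u0,v0]+.5)*8)
g=cv2.cvtColor(c["image"],cv2.COLOR_RGB2GRAY).astype(float)
L=[];Rr=[]
for y in range(v0+33,v0+46):   # rows across the plug
    row=g[y]
    xr=[x for x in range(u0+48,u0+62) if row[x]<195<=row[x+1]]
    xl=[x for x in range(u0+33,u0+46) if row[x]>=195>row[x+1]]
    fr=xr[0]+(195-row[xr[0]])/(row[xr[0]+1]-row[xr[0]]) if xr else np.nan
    fl=xl[0]+(195-row[xl[0]])/(row[xl[0]+1]-row[xl[0]]) if xl else np.nan
    L.append(fl);Rr.append(fr)
ys=np.arange(v0+33,v0+46)
for n,a in(("L",L),("R",Rr)):print(n,np.round(np.array(a)-u0,2))
col=int(u0+46);print("bottom col",[int(x) for x in g[v0+44:v0+54,col]])
for th in(.06,.1,.14,.18):
    _,o=outline(C,s,th,.0636)
    for z in o[:2]:pass
    l=[x[np.argmin(x[:,0])] for x in o[:2]];r=[x[np.argmax(x[:,0])] for x in o[:2]]
    sl=lambda p:(p[0][0]-p[1][0])/(p[0][1]-p[1][1])
    print(th,"slopes",sl(l),sl(r),"L at",(l[0]-[u0,v0]),"R",(r[0]-[u0,v0]),"bottom",o[0][:,1].max()-v0)
E
```

```text
bore pred px [384.21784191 547.87159185]
L [  nan   nan   nan   nan   nan   nan   nan   nan   nan   nan 37.79 37.87
 38.35]
R [53.63 53.45 53.72 53.7  54.2  54.45 54.48 54.73 54.74 55.53 55.48 55.43
 55.35]
bottom col [135, 133, 129, 128, 130, 147, 244, 244, 245, 246]
0.06 slopes 0.09766759697694849 0.07780821313058059 L at [34.72591449 46.0304111 ] R [51.53925492 44.95054502] bottom 49.46339266489281
0.1 slopes 0.14173645338498397 0.1217088254047236 L at [36.18431291 46.18313692] R [52.93455694 44.50927225] bottom 49.37915418915722
0.14 slopes 0.18628347499469966 0.1660527026546547 L at [37.64801269 46.28396765] R [54.31136574 44.01884319] bottom 49.264416828012315
0.18 slopes 0.23146169636112798 0.21099110137179744 L at [39.11493046 46.33280714] R [55.66769897 43.47989767] bottom 49.10451393208413
```

carry_out --rows '[[[-0.001, 0, 0.01], 0, -1], [[0, 0, 0.012], 0, -1], [[0, 0, 0.01], 0, -1], [[0, 0, 0.006], 0, -1], [[0, 0, 0.003], 0, -1], [[0, 0, 0], 0, -1], [[0, 0, 0.001], 0, -1], [[0, 0, 0.001], 0, -1], [[0, 0, 0.001], 0, -1], [[0, 0, 0], 0, -1]]' --squeeze 20

```text
time_s: 10.05
ee_pos: [0.5229, -0.2937, 0.1024]
ee_rot: [0.0, 0.032, 0.999, -0.0]
force: [-0.2, -0.4, -2.7]
gripper_width: 0.0175
finger_force: 25.3
```

carry_out --rows '[[[0.0, 0, 0.001], 0, -1], [[0, 0, 0.001], 0, -1], [[0, 0, 0.001], 0, -1], [[0, 0, 0.001], 0, -1], [[0, 0, 0], 0, -1]]' --squeeze 20

```text
time_s: 10.55
ee_pos: [0.5227, -0.2935, 0.0981]
ee_rot: [-0.0, 0.032, 0.999, 0.0]
force: [0.9, 0.6, -2.6]
gripper_width: 0.0174
finger_force: 25.3
```

carry_out --rows '[[[0.0, 0, 0.0007], 0, -1], [[0, 0, 0.0007], 0, -1], [[0, 0, 0.0006], 0, -1], [[0, 0, 0], 0, -1]]' --squeeze 20

```text
time_s: 10.95
ee_pos: [0.523, -0.2938, 0.0968]
ee_rot: [0.0, 0.032, 0.999, -0.0]
force: [-1.1, 0.5, -1.2]
gripper_width: 0.0174
finger_force: 26.0
```

carry_out --rows '[[[0.0005, 0, 0], 0, -1], [[0.0005, 0, 0], 0, -1], [[0.0005, 0, 0], 0, -1], [[0, 0, 0], 0, -1], [[0, 0, 0], 0, -1]]' --squeeze 20

```text
time_s: 11.45
ee_pos: [0.5211, -0.2935, 0.0961]
ee_rot: [-0.0, 0.032, 0.999, 0.0]
force: [-0.8, -1.2, -2.3]
gripper_width: 0.0177
finger_force: 25.5
```

carry_out --rows '[[[0, 0, 0.0007], 0, -1], [[0, 0, 0.0007], 0, -1], [[0, 0, 0.0006], 0, -1], [[0, 0, 0], 0, -1]]'

```text
time_s: 11.85
ee_pos: [0.521, -0.2936, 0.095]
ee_rot: [-0.0, 0.032, 0.999, -0.0]
force: [-3.2, 0.2, 4.9]
gripper_width: 0.0175
finger_force: 26.5
```

```bash
python3 - <<'E'
from h import *
s=robot.get_state(); print(s["ee_pos"],s["force"],s["moment"])
c=snapshot("side");C=cam("side",c)
u,v=proj(*C,[.528,-.294,.08]);u0,v0=int(u)-50,int(v)-37;print(u0,v0)
cv2.imwrite("pics/side5.png",cv2.resize(c["image"][v0:v0+75,u0:u0+100,::-1],None,fx=8,fy=8,interpolation=2))
for th in(.14,.18,.22):
    f,o=outline(C,s,th,.0636);print(th,np.round(f,4),[np.round((x-[u0,v0]+.5)*8-.5).astype(int)[[0,20]].tolist() for x in o[1:]])
E
```

```text
[ 0.52096281 -0.2936131   0.09495816] [-3.21404078  0.15148562  4.88147357] [ 0.05159814  0.7671886  -0.02500713]
202 209
0.14 [ 0.5298 -0.2942  0.0507] [[[330, 322], [461, 304]], [[308, 326], [483, 302]], [[303, 303], [479, 279]]]
0.18 [ 0.5323 -0.2944  0.0511] [[[336, 323], [467, 301]], [[314, 328], [489, 298]], [[309, 305], [484, 275]]]
0.22 [ 0.5348 -0.2945  0.0516] [[[343, 324], [473, 297]], [[321, 329], [494, 293]], [[315, 307], [488, 270]]]
```

View pics/side5.png

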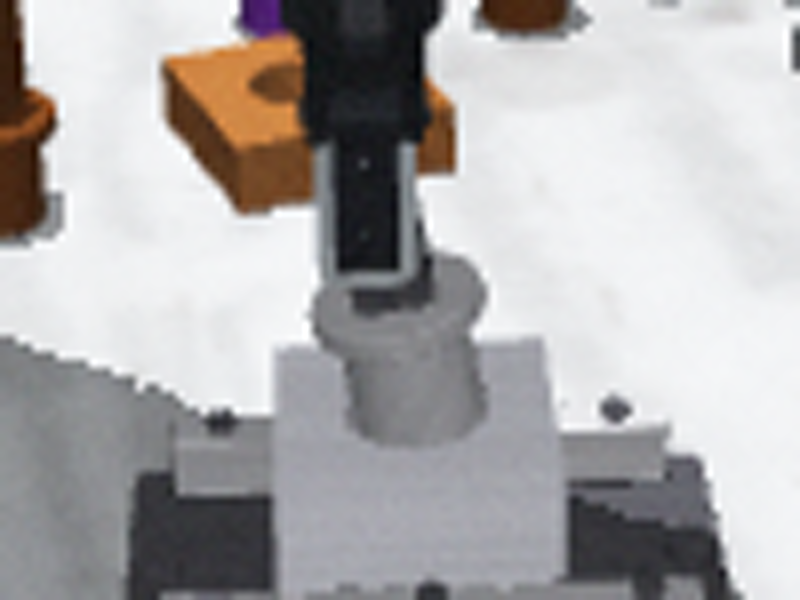

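The gauge is leaning with its lower edge in the bore: its collar spans (312,320) to (487,285), and the plug enters at about (415,440). A light contact is felt on the far rim. Now straightening in small steps.

carry_out --rows '[[[-0.0005, 0, 0], 0, -1], [[-0.0005, 0, 0], 0, -1], [[-0.0005, 0, 0], 0, -1], [[-0.0005, 0, 0], 0, -1], [[0, 0, 0], 0, -1]]'

```text
time_s: 12.4
ee_pos: [0.5214, -0.2936, 0.095]
ee_rot: [-0.002, 0.033, 0.999, -0.0]
force: [-7.9, 0.5, 9.2]
gripper_width: 0.0178
finger_force: 27.1
```

carry_out --rows '[[[0.0005, 0, -0.0007], 0, -1], [[0.001, 0, -0.0005], 0, -1], [[0.001, 0, 0], 0, -1], [[0.0005, 0, 0], 0, -1], [[0, 0, 0], 0, -1]]'

```text
time_s: 12.9
ee_pos: [0.5206, -0.2935, 0.0952]
ee_rot: [0.0, 0.032, 0.999, 0.0]
force: [-1.1, 0.3, -2.3]
gripper_width: 0.0182
finger_force: 25.6
```

carry_out --rows '[[[0.0005, 0, 0], 0, -1], [[0.0005, 0, 0], 0, -1], [[0.0003, 0, 0], 0, -1], [[0, 0, 0], 0, -1]]'

```text
time_s: 13.3
ee_pos: [0.5191, -0.2932, 0.0954]
ee_rot: [0.0, 0.032, 0.999, 0.0]
force: [0.0, -0.4, -3.4]
gripper_width: 0.0179
finger_force: 25.4
```

carry_out --rows '[[[0, 0, 0.0007], 0, -1], [[0, 0, 0.0007], 0, -1], [[0, 0, 0.0006], 0, -1], [[0, 0, 0], 0, -1]]'

```text
time_s: 13.7
ee_pos: [0.519, -0.2933, 0.0934]
ee_rot: [-0.0, 0.032, 0.999, 0.0]
force: [0.5, -0.1, -3.0]
gripper_width: 0.0178
finger_force: 25.4
```

carry_out --rows '[[[0, 0, 0.0005], 0, -1], [[0, 0, 0.0005], 0, -1], [[0, 0, 0.0005], 0, -1], [[0, 0, 0], 0, -1]]'

```text
time_s: 14.1
ee_pos: [0.519, -0.2934, 0.0919]
ee_rot: [0.0, 0.032, 0.999, 0.0]
force: [-0.7, 0.1, -3.5]
gripper_width: 0.0176
finger_force: 25.4
```

carry_out --rows '[[[-0.0007, 0, 0], 0, -1], [[-0.0007, 0, 0], 0, -1], [[-0.0008, 0, 0], 0, -1], [[-0.0008, 0, 0], 0, -1], [[0, 0, 0], 0, -1]]'

```text
time_s: 14.6
ee_pos: [0.5208, -0.2935, 0.092]
ee_rot: [-0.001, 0.033, 0.999, -0.0]
force: [-4.4, 0.3, -0.4]
gripper_width: 0.0179
finger_force: 25.9
```

carry_out --rows '[[[-0.0008, 0, 0], 0, -1], [[-0.0008, 0, 0], 0, -1], [[-0.0008, 0, 0], 0, -1], [[0, 0, 0], 0, -1]]'

```text
time_s: 15.0
ee_pos: [0.523, -0.2937, 0.092]
ee_rot: [-0.001, 0.033, 0.999, -0.0]
force: [-5.6, -0.7, 0.3]
gripper_width: 0.0178
finger_force: 25.8
```

carry_out --rows '[[[-0.001, 0, 0], 0, -1], [[-0.001, 0, 0], 0, -1], [[-0.001, 0, 0], 0, -1], [[-0.001, 0, 0], 0, -1], [[0, 0, 0], 0, -1]]'

```text
time_s: 15.5
ee_pos: [0.5271, -0.2939, 0.092]
ee_rot: [-0.001, 0.033, 0.999, -0.0]
force: [-5.3, -0.8, -0.2]
gripper_width: 0.0176
finger_force: 25.8
```

carry_out --rows '[[[-0.001, 0, 0], 0, -1], [[-0.001, 0, 0], 0, -1], [[-0.001, 0, 0], 0, -1], [[-0.001, 0, 0], 0, -1], [[0, 0, 0], 0, -1]]'

```text
time_s: 16.0
ee_pos: [0.5311, -0.2942, 0.092]
ee_rot: [-0.001, 0.033, 0.999, -0.0]
force: [-5.5, 0.5, -0.5]
gripper_width: 0.0177
finger_force: 25.8
```

carry_out --rows '[[[0, 0, 0.001], 0, -1], [[0, 0, 0.001], 0, -1], [[0, 0, 0.001], 0, -1], [[0, 0, 0], 0, -1]]'

```text
time_s: 16.4
ee_pos: [0.5311, -0.2942, 0.0889]
ee_rot: [-0.001, 0.033, 0.999, -0.0]
force: [-4.8, 0.6, -0.7]
gripper_width: 0.0174
finger_force: 25.7
```

carry_out --rows '[[[-0.0005, 0, 0.001], 0, -1], [[0, 0, 0.001], 0, -1], [[0, 0, 0.001], 0, -1], [[0, 0, 0.001], 0, -1], [[0, 0, 0], 0, -1]]'

```text
time_s: 16.9
ee_pos: [0.5315, -0.2942, 0.0849]
ee_rot: [-0.001, 0.033, 0.999, -0.0]
force: [-5.0, -0.3, -0.3]
gripper_width: 0.0175
finger_force: 25.7
```

carry_out --rows '[[[0, 0, 0.001], 0, -1], [[0, 0, 0.001], 0, -1], [[0, 0, 0.001], 0, -1], [[0, 0, 0.001], 0, -1], [[0, 0, 0.001], 0, -1], [[0, 0, 0], 0, -1]]'

```text
time_s: 17.5
ee_pos: [0.5315, -0.2942, 0.0798]
ee_rot: [-0.001, 0.033, 0.999, -0.0]
force: [-5.7, -1.4, -0.8]
gripper_width: 0.0174
finger_force: 25.7
```

carry_out --rows '[[[0, 0, 0.001], 0, -1], [[0, 0, 0.001], 0, -1], [[0, 0, 0.001], 0, -1], [[0, 0, 0.001], 0, -1], [[0, 0, 0.001], 0, -1], [[0, 0, 0], 0, -1]]'

```text
time_s: 18.1
ee_pos: [0.5315, -0.2942, 0.0749]
ee_rot: [-0.001, 0.033, 0.999, -0.0]
force: [-6.4, -0.3, -0.7]
gripper_width: 0.0177
finger_force: 25.7
```

carry_out --rows '[[[0, 0, 0.0007], 0, -1], [[0, 0, 0.0007], 0, -1], [[0, 0, 0.0006], 0, -1], [[0, 0, 0.0005], 0, -1], [[0, 0, 0], 0, -1]]'

```text
time_s: 18.6
ee_pos: [0.5315, -0.2942, 0.0724]
ee_rot: [-0.001, 0.033, 0.999, -0.0]
force: [-5.3, -0.7, 0.3]
gripper_width: 0.0177
finger_force: 25.8
```

carry_out --rows '[[[0, 0, 0.0005], 0, -1], [[0, 0, 0.0005], 0, -1], [[0, 0, 0.0003], 0, -1], [[0, 0, 0], 0, -1]]'

```text
time_s: 19.0
ee_pos: [0.5316, -0.2942, 0.0713]
ee_rot: [-0.001, 0.033, 0.999, -0.0]
force: [-6.3, -0.2, 0.8]
gripper_width: 0.0177
finger_force: 25.9
```

carry_out --rows '[[[0, 0, 0.0003], 0, -1], [[0, 0, 0.0003], 0, -1], [[0, 0, 0], 0, -1]]'

```text
time_s: 19.3
ee_pos: [0.5321, -0.2943, 0.0711]
ee_rot: [-0.001, 0.033, 0.999, -0.0]
force: [-5.5, 0.1, 3.6]
gripper_width: 0.0174
finger_force: 26.1
```

carry_out --rows '[[[0, 0, 0.0003], 0, -1], [[0, 0, 0.0003], 0, -1], [[0, 0, 0], 0, -1]]'

```text
time_s: 19.6
ee_pos: [0.5324, -0.2943, 0.0709]
ee_rot: [-0.0, 0.032, 0.999, -0.0]
force: [-5.2, 1.4, 5.8]
gripper_width: 0.0178
finger_force: 26.5
```

carry_out --rows '[[[0, 0, 0], 0, -0.5], [[0, 0, 0], 0, -0.45], [[0, 0, 0], 0, -0.35], [[0, 0, 0], 0, -0.3], [[0, 0, 0], 0, -0.3], [[0, 0, 0], 0, -0.3]]'

```text
time_s: 20.2
ee_pos: [0.533, -0.2943, 0.07]
ee_rot: [0.0, 0.032, 0.999, 0.0]
force: [-0.7, -0.2, -0.0]
gripper_width: 0.0298
finger_force: 0.0
```

```bash
python3 - <<'E'
from h import *
s=robot.get_state(); print(s["ee_pos"],s["force"],s["gripper_width"])
t=np.zeros((600,800,3),np.uint8)
for i,n in enumerate(("scene","side")):
    c=snapshot(n);C=cam(n,c)
    u,v=proj(*C,[.532,-.294,.065]);u0,v0=int(u)-25,int(v)-37;print(n,u0,v0,"axis px foot-top/top",[((proj(*C,[.532,-.2938,z])-[u0,v0]+.5)*8).round() for z in(.06,.11)])
    t[:,400*i:400*i+400]=cv2.resize(c["image"][v0:v0+75,u0:u0+50],None,fx=8,fy=8,interpolation=2)
cv2.imwrite("pics/home.png",t[:,:,::-1])
E
```

```text
[ 0.5330459  -0.2942619   0.06998192] [-0.70148857 -0.19161577 -0.03701207] 0.029765904015669163
scene 285 208 axis px foot-top/top [array([206., 324.]), array([215., 142.])]
side 229 216 axis px foot-top/top [array([208., 325.]), array([204., 129.])]
```

View pics/home.png

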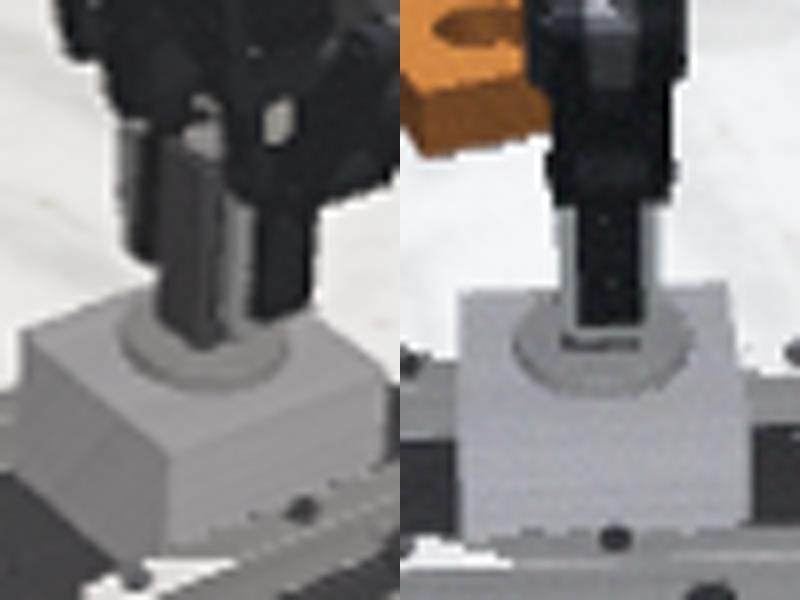

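Both views show the gauge upright and its collar flat on the carrier (collar centre about (203,345) in the left half and (600,345) in the right half), with the fingers clear of it. Now opening and retreating.

carry_out --rows '[[[0, 0, 0], 0, 0.2], [[0, 0, 0], 0, 0.4], [[0, 0, 0], 0, 0.4], [[0, 0, 0], 0, 0.4], [[0, 0, -0.01], 0, 0.4], [[0, 0, -0.02], 0, 0.4], [[0, 0, -0.03], 0, 0.4], [[0, 0, -0.03], 0, 0.4], [[0, 0, -0.03], 0, 0.4], [[0, 0, 0], 0, 0.4], [[0, 0, 0], 0, 0.4], [[0, 0, 0], 0, 0.4]]'

```text
time_s: 21.5
ee_pos: [0.5324, -0.2939, 0.1892]
ee_rot: [-0.001, 0.032, 0.999, 0.0]
force: [0.3, -0.0, -1.2]
gripper_width: 0.0601
finger_force: 0.0
```

```bash
python3 - <<'E'
from h import *
import pickle
s=robot.get_state(); print(s["time_s"],s["ee_pos"],s["force"])
# check against the first side picture: nothing but the gauge should differ round the fixture
c=snapshot("side");C=cam("side",c);g=cv2.cvtColor(c["image"],cv2.COLOR_RGB2GRAY).astype(int)
for z,h in((.066,"handle"),(.094,"mid"),(.108,"top")):
    u,v=proj(*C,[.532,-.2938,z]);r=g[int(v),int(u)-14:int(u)+15];print(h,round(u,1),r.tolist())
print(hand_in())
E
```

```text
21.5 [ 0.5324018  -0.29392153  0.18924117] [ 0.26213311 -0.04255649 -1.18480673]
handle 254.4 [161, 163, 161, 163, 163, 164, 133, 142, 125, 45, 58, 53, 53, 54, 51, 57, 55, 54, 55, 95, 132, 135, 144, 161, 162, 165, 164, 164, 162]
mid 254.2 [245, 246, 245, 244, 244, 244, 245, 243, 204, 60, 55, 55, 52, 55, 53, 56, 58, 56, 52, 239, 238, 235, 233, 232, 231, 229, 231, 231, 233]
top 254.1 [80, 80, 76, 84, 82, 112, 110, 130, 77, 51, 120, 129, 132, 132, 134, 134, 128, 93, 94, 229, 230, 229, 232, 230, 233, 237, 237, 240, 236]
the job is handed in; nothing more can be done
None
```

The gauge was entered leaning at about 0.19 rad, straightened by feel and seated with its collar flat on the carrier; I let go, backed the arm off and handed the job in at about 21.5 s, with every contact force I read between moves below about 15 N (it is not recorded continuously) and no verdict returned.

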